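# Switch the router table off, then hold the hidden fence bolt from turning

### The job

Switch the router table off first: turn the orange selector on the grey switch box back until its white pointer line stands at the red dot. Then reach down into the narrow gap between the blue bracket plate and the wooden fence, grasp the brass bolt head hidden there, turn it just enough to bring the wrench on the front nut from its drooping rest up to level, and keep gripping the bolt head so that it cannot turn: finish while still holding it, with nothing but the gripped head holding the wrench up. Do not touch the wrench itself and leave everything else on the bench where it is.

Things in the scene. Friction and masses are not known exactly. Their poses are not given: they have to be found in the camera images.
- switch_box: grey switch box, 130 x 130 x 58 mm high, fixed to the bench; origin at the centre of its underside, z up. The selector turns about the vertical line through this origin. On its black top, 43 mm from that line, lie five dots, one for each selector position: seen from above they follow one another clockwise, 0.6 rad apart, as white (0, in the direction of the box's own -x axis), red (0.6, off, a larger dot), green (1.2), yellow (1.8), white (2.4)
- selector_grip (a point): point on the selector's axis at the height to grip it, 82 mm above the bench. The selector is an orange upright bar, 46 mm long, 14 mm thick, from 65 to 95 mm above the bench, on a round grey disc 46 mm across; the white line on top of one end of the bar is its pointer. This point's frame turns with the bar: x along the bar, the pointer end being -x; y across the 14 mm; z up
- selector (a joint): angle of the selector, rad; grows clockwise seen from above; the pointer stands at the red dot at 0.6. A spring detent (peak about 0.06 N m, grip with about 20 N or more) pulls it into 0, 0.6, 1.2, 1.8 or 2.4; end stops at -0.25 and 2.65. It starts at or near green (1.2) or yellow (1.8)
- fence_bracket: fixed bracket; origin at the centre of its underside, x level, pointing along the bolt from the blue plate to the fence, y level, z up. Blue steel plate 8 mm thick from x = -33 to -25 mm, 64 mm wide (y from -32 to 32 mm), its top at z = 125 mm; dark wooden fence 18 mm thick from x = 25 to 43 mm, its top at z = 125 mm for y from -32 to 32 mm, and at z = 80 mm for y from -142 to -32 mm. The 50 mm gap between them is open above and to both sides; its floor is at z = 12 mm
- bolt_center (a point): centre of the brass hexagonal bolt head in the middle of the gap, at x = 0, y = 0, z = 105 mm of the bracket. The head is 24 mm across flats, 28 mm across corners and 16 mm long along the level bolt (the bracket's x). Its frame turns with the bolt: x along the bolt, y normal to the pair of flats to grip (along the wrench handle), z at right angles to them; at bolt angle 0 those two flats stand upright, facing the bracket's +y and -y
- bolt_head: the same brass bolt head, as a solid; origin at its centre, same axes as bolt_center
- bolt (a joint): angle of bolt, nut and wrench, which turn as one about the bracket's x axis through bolt_center, rad; 0 = wrench level; grows as the wrench handle rises. The wrench's weight (about 0.1 N m, varying) turns it back to its lower stop at -0.35, where it starts; upper stop at 0.35; very little friction
- wrench: steel wrench left on the brass nut in front of the blue plate (between 41 and 49 mm in front of the bolt head's centre, towards the bracket's -x); its ring is 42 mm across, its handle reaches 153 mm from the bolt axis towards the bracket's +y, drooping onto a small pin at the start; origin on the bolt axis at bolt_center, axes as bolt_center; not to be touched
- glue_bottle: yellow glue bottle, 60 mm across, 160 mm high, bystander; origin under its centre
- tape_roll: blue roll of tape lying flat, 100 mm across, 25 mm high, bystander; origin under its centre
- screwdriver: screwdriver with a red handle lying flat, about 200 mm long, bystander
- tape_measure: yellow tape measure, 65 x 40 x 62 mm, bystander; origin under its centre
- walnut_offcut: dark wood offcut, 120 x 70 x 30 mm, bystander; origin under its centre
- mug: white mug, 80 mm across, 95 mm high, bystander; origin under its centre
- push_block: flat orange push block, 70 x 120 x 22 mm, bystander; origin under its centre
There are look-alikes about, which are no part of the job. Leave any purple or turquoise look-alike of the switch_box alone.

How it is judged:
By the outcome, as a careful person would: the job done as asked, in the order asked, and still so for the second after the job is handed in, while the arm keeps its last pose, push and grip.
It also fails if it takes over 42 s, if anything falls off the work surface, if the arm or the gripper's body presses on something with over 40 N, if the wrist force passes 120 N, or if a joint passes its speed limit or range.

### The arm

A 7-joint arm with a two-finger parallel gripper is mounted at the origin on the work surface. World frame = base frame: x ahead of the robot, y to its left, z up, the work surface at z = 0. Lengths are in m, angles in rad, forces in N, time in s.
With the tool pointing down it reaches from about 0.425 to 0.925 m from the base axis. Payload 6.8 kg.
Tool frame: the origin (TCP) lies between the finger pads; the fingertips stand 17 mm ahead of it and the grasp point (between the pads) lies 2 mm behind it; z points along the fingers, x is the direction in which the jaws open and shut, and the axes are right-handed (so a half turn about z gives the same grasp; the last joint's range is limited). The gripper opens to 85 mm and grips with 20 to 120 N. Pads are 22 mm wide; open, the fingers measure 114 mm over their backs; the gripper's body (76 mm by 85 mm) begins 54 mm behind the grasp point. The pads swing forward as they close: fully open they stand 13 mm farther back than shut.
Start: joints at [-1.371, 0.477, 0.022, 1.555, -0.011, 1.109, -0.083], TCP at [0.204, 0.643, 0.248] pointing down, gripper open.
Joint ranges: [-2.96, 2.96], [-0.34, 2.1], [-1.41, 1.46], [0.24, 2.44], [-1.37, 4.51], [0.17, 1.92], [-2.96, 2.96]. Speed limits (rad/s): [2.39, 2.39, 3.14, 3.14, 3.14, 3.14, 3.14].

### API

Orientations are given as a unit quaternion [w, x, y, z].
In Python, from station import readout, read_camera, get_calibration, bot, models gives the robot as it stands.
- The arm moves only by the tool carry_out, never from a script. Its argument "deltas" is a list of rows, each a list of 2 entries, a list of its own where there are three numbers: the shift along the tool's x, y, z in cm, then the turn about the tool's z in degrees. A call has 1 to 10 rows; each row is the pose to reach, as a shift and turn from the pose measured when the call began, along the tool's axes at that moment; what a row does not reach only later rows make up. A row lasts 1/8 s, in which the tool goes at most 62.5 mm and 10.7 degrees, less where a joint would pass 70% of its speed; a pose out of reach is approached as far as the arm can. A call with a gripper value outside its range is refused whole. "hand" is the opening, from 0 (shut) to 1 (fully open), set as the call begins (left out, the last holds). The fingers move at their own pace and stop on an object; "newtons" is the grip in N (left out, the last holds). Time passes only in rows, so rows that repeat a pose let the fingers close. It gives the time, the measured TCP pose, the force and the opening at its end, in the units of the state.
- readout.get_obs(): the state, without advancing time (a new reading comes with each control period).
- read_camera(name): name is "scene" or "side" or "wrist"; returns the picture (480x640x3 uint8, red, green, blue); there is no depth.
- get_calibration(name): a dict with "fov_y" (degrees; the focal length in pixels is half the picture's height over the tangent of half this angle, whatever the lens; pixels are square), "cx", "cy" (the principal point, pixels), "world_from_camera" (4x4, takes a point from camera to world coordinates). Camera axes: x right, y down, z forward; pixel columns grow to the right and rows downward; lengths in m; the calibration is good to about 2 mm. A picture is of the moment at which its call begins: read the wrist's pose just before it. get_calibration takes no time and is no camera call; for the wrist camera it gives the pose at the moment of the call.
- bot.hand_in(): hands the job in, once; it reports no verdict.
Trained networks look in the newest picture that a camera, given by its name, has taken for a name from the list of things; names that differ only in an ending like _2 or _b are one class to them, and where a whole thing is asked for, a point or a joint stands for the part that bears it (a point fixed in the world has none). Each returns a list of dicts, best first, with "score" (0 to 1); they miss things now and then, are a little off and sometimes report something else, mostly with a low value. They report only what shows in the picture. A call takes as long as a camera call. They do not tell look-alikes from the thing itself.
- models.spot_in(query, camera): "centre" ([row, column] in pixels, amid what is visible of it).
The state is a dict: "t": time; "q": joint angles; "joint_vel": joint speeds; "joint_torque": joint torques, N m; "eef_pos": TCP position; "tool_rot": TCP orientation; "contact_force": force on the tool from outside, world axes, zero at the start; "torque": the same for the moment, N m; "gripper_width": opening from 0.0 (shut) to 1.0 (fully open).
Only numpy, scipy, OpenCV 4.12 (cv2) and the standard library are available. Lean on these libraries where they do the work, as an engineer would, in place of code of your own. Each camera call takes 0.05 s, during which the arm holds its last target. There are 200 camera calls.

## Working session

There is one attempt and no reset: what is moved stays moved. The work goes in short steps, Python scripts to look and compute and a tool call to move; the robot and the scene stay as the last step left them, time stands still between calls to the robot, and variables do not carry over. Pictures are saved under pics/ and viewed, about 8 in all and at most 12, crops included, and the job is handed in when it is done.

Besides the shell and the picture viewer there is one more tool, called after "Call:" in YAML: its name, and indented under it one key for each argument. carry_out: Moves the arm, as the interface text tells. Its arguments: {"type":"object","properties":{"deltas":{"type":"array"},"hand":{"type":"number"},"newtons":{"type":"number"}},"required":["deltas"]}

```bash
mkdir -p pics; ls; python3 - <<'E'
from station import readout, read_camera, get_calibration, bot, models
import cv2,json,numpy as np
o=readout.get_obs(); print({k:np.round(v,3).tolist() for k,v in o.items()})
for c in ["scene","side","wrist"]:
    im=read_camera(c); cv2.imwrite(f"pics/{c}0.png",im[:,:,::-1])
    k=get_calibration(c); print(c,k["fov_y"],k["cx"],k["cy"],np.round(k["world_from_camera"],3).tolist(), {a:b for a,b in k.items() if a not in("fov_y","cx","cy","world_from_camera")})
    if c!="wrist":
      for q in ["switch_box","selector_grip","fence_bracket","bolt_head","wrench"]:
        print(c,q,[(np.round(d["centre"]).tolist(),round(d["score"],2)) for d in models.spot_in(q,c)][:3])
E
```

```text
pics
{'t': 0.0, 'q': [-1.371, 0.478, 0.022, 1.556, -0.012, 1.109, -0.083], 'joint_vel': [-0.0, 0.0, 0.001, 0.001, 0.001, -0.0, 0.001], 'joint_torque': [0.001, -59.644, 1.608, -28.12, 0.012, 0.009, -0.0], 'eef_pos': [0.204, 0.643, 0.247], 'tool_rot': [0.001, 0.807, 0.59, -0.001], 'contact_force': [0.195, 0.588, -0.581], 'torque': [0.026, 0.001, 0.01], 'gripper_width': 1.0}
scene 50.17024627597713 326.6646381678198 245.23923609519105 [[0.117, 0.793, -0.598, 1.308], [0.993, -0.093, 0.071, -0.077], [0.001, -0.602, -0.798, 1.145], [0.0, 0.0, 0.0, 1.0]] {}
scene switch_box [([169.0, 420.0], 0.83), ([285.0, 333.0], 0.75), ([250.0, 408.0], 0.67)]
scene selector_grip [([275.0, 337.0], 0.69), ([240.0, 409.0], 0.6), ([160.0, 424.0], 0.6)]
scene fence_bracket [([274.0, 241.0], 0.85), ([270.0, 155.0], 0.63)]
scene bolt_head []
scene wrench [([242.0, 274.0], 0.65), ([227.0, 482.0], 0.23)]
side 56.625668578922486 324.29694677762143 246.1708434734227 [[0.987, -0.095, 0.133, 0.38], [-0.162, -0.675, 0.72, -0.76], [0.022, -0.732, -0.681, 0.828], [0.0, 0.0, 0.0, 1.0]] {}
side switch_box [([194.0, 208.0], 0.96), ([209.0, 306.0], 0.84), ([259.0, 351.0], 0.59)]
side selector_grip [([246.0, 353.0], 0.71), ([181.0, 203.0], 0.61), ([200.0, 309.0], 0.6)]
side fence_bracket [([334.0, 350.0], 0.92)]
side bolt_head [([306.0, 344.0], 0.55)]
side wrench [([305.0, 320.0], 0.6)]
wrist 63.73396057568262 319.9300878751568 232.03971915001262 [[0.303, 0.904, 0.301, 0.126], [0.953, -0.288, -0.096, 0.668], [0.0, 0.316, -0.949, 0.375], [0.0, 0.0, 0.0, 1.0]] {}
```

View pics/scene0.png

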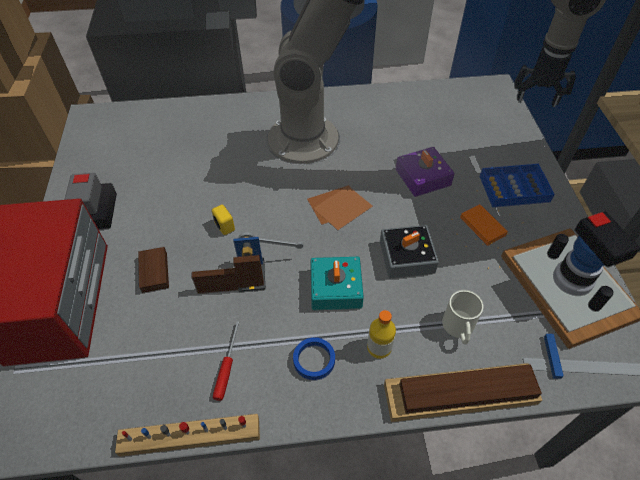

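View pics/side0.png

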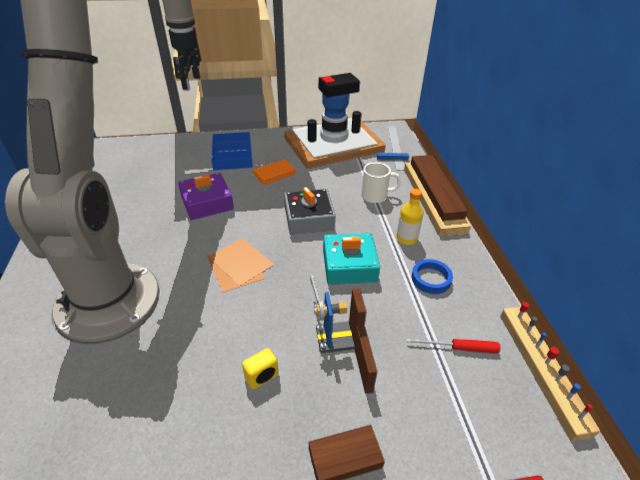

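The scene picture shows three switch boxes: purple (scene 424,170), turquoise (337,280) and grey with a black top (409,250). By the description I want the grey one, which is at (309,210) in the side view. The bracket is at (245,270), with the wrench on the robot side pointing to +y. Next is a close crop to check.

```bash
cat > h.py <<'E'
import numpy as np, cv2
from station import readout, read_camera, get_calibration, bot, models
def cal(c):
    k=get_calibration(c); f=240/np.tan(np.radians(k["fov_y"])/2); return f,k["cx"],k["cy"],np.array(k["world_from_camera"])
def onz(c,uv,z):
    f,cx,cy,T=cal(c); uv=np.atleast_2d(np.asarray(uv,float))
    d=np.c_[(uv[:,0]-cx)/f,(uv[:,1]-cy)/f,np.ones(len(uv))]@T[:3,:3].T
    return T[:3,3]+d*((z-T[2,3])/d[:,2])[:,None]
def proj(c,P,K=None):
    f,cx,cy,T=K or cal(c); p=(np.atleast_2d(P)-T[:3,3])@T[:3,:3]
    return np.c_[p[:,0]/p[:,2]*f+cx,p[:,1]/p[:,2]*f+cy]
def crop(im,u,v,w,h,s): return cv2.resize(im[v:v+h,u:u+w],None,fx=s,fy=s,interpolation=cv2.INTER_CUBIC)
E
python3 - <<'E'
from h import *
a=cv2.imread("pics/scene0.png");b=cv2.imread("pics/side0.png")
r1=np.hstack([crop(a,375,215,66,50,6),crop(b,278,178,66,50,6)])
r2=np.hstack([crop(a,185,225,132,75,3),crop(b,290,265,132,135,3)[:225]])
cv2.imwrite("pics/crop0.png",np.vstack([r1,r2]))
print(onz("scene",[[409,240]],.08),onz("side",[[309,200]],.08),onz("scene",[[424,160]],.08))
E
```

```text
[[0.51814121 0.23473153 0.08      ]] [[0.51493316 0.22256284 0.08      ]] [[0.22828121 0.34321805 0.08      ]]
```

View pics/crop0.png

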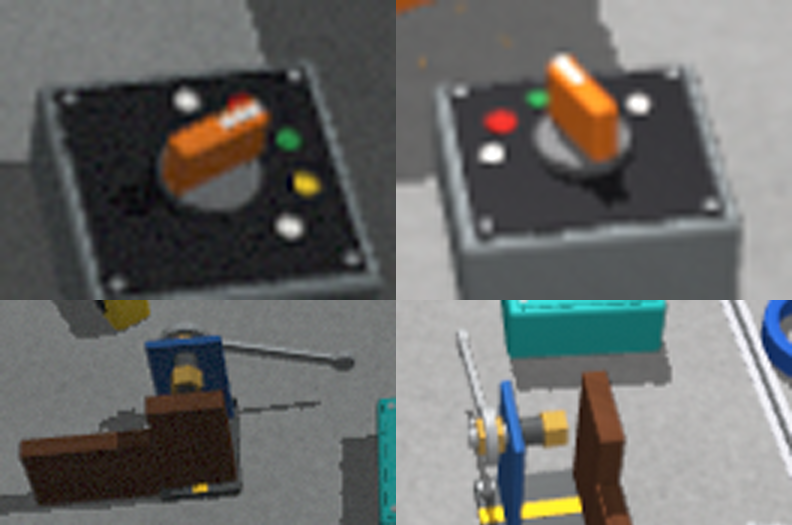

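```bash
python3 - <<'E'
from h import *
from scipy.optimize import least_squares
S={"scene":((375,215),{0:(186,100),1:(238,102),2:(288,139),3:(306,184),4:(290,228)}),"side":((278,178),{0:(95,153),1:(104,121),2:(144,98),4:(242,103)})}
def dots(p):
    a=p[2]+np.pi-0.6*np.arange(5)   # clockwise from -x
    return np.c_[p[0]+.043*np.cos(a),p[1]+.043*np.sin(a),np.full(5,.058)]
def px(c,q): o=S[c][0]; return np.array([o[0]+q[0]/6-.4,o[1]+q[1]/6-.4])
def res(p,cs):
    r=[]
    for c in cs:
        P=proj(c,dots(p))
        for i,q in S[c][1].items(): r+=list(P[i]-px(c,q))
    return r
for cs in (["scene"],["side"],["scene","side"]):
    s=min((least_squares(res,[.516,.228,y],args=(cs,)) for y in (0,1.5,3,-1.5)),key=lambda s:s.cost); print(cs,s.x.round(4),np.round(s.cost,2))
p=s.x
A=onz("scene",[px("scene",(262,107)),px("scene",(222,122))],.095)
B=onz("side",[px("side",(558-396,60)),px("side",(580-396,80))],.095)
print(A,B)
for w in (A,B):
    for d in (w[0]-w[1],w[0,:2]-p[:2]):
        print("dir",np.degrees(np.arctan2(d[1],d[0])),"sel",(p[2]+np.pi-np.arctan2(d[1],d[0])+np.pi)%(2*np.pi)-np.pi)
# bracket
f=lambda q:(185+q[0]/3-.3,225+(q[1]-300)/3-.3)
print("plate/fence top",onz("scene",[f((147,344)),f((227,337)),f((146,400)),f((222,393)),f((22,443)),f((118,433))],.125).round(3))
E
```

```text
['scene'] [0.5146 0.2389 0.0234] 0.79
['side'] [ 5.164e-01  2.432e-01 -2.000e-04] 0.07
['scene', 'side'] [0.5153 0.2396 0.0142] 3.05
[[0.50757232 0.25973896 0.095     ]
 [0.51369939 0.24062423 0.095     ]] [[0.50789124 0.26151028 0.095     ]
 [0.51593377 0.24443307 0.095     ]]
dir 107.77281545436067 sel 1.27480050579498
dir 111.07813827582355 sel 1.2171117397191438
dir 115.2181376915852 sel 1.144855118883461
dir 108.75928083193514 sel 1.2575834369993766
plate/fence top [[ 0.498 -0.216  0.125]
 [ 0.499 -0.149  0.125]
 [ 0.556 -0.217  0.125]
 [ 0.556 -0.155  0.125]
 [ 0.587 -0.316  0.125]
 [ 0.586 -0.239  0.125]]
```

The green dot is under the pointer: the selector reads about 1.2, with its axis at (0.515, 0.240). I'll move above it, jaws across the bar, and refine with the wrist camera.

Call:
carry_out:
  deltas:
    - [[-29,41.8,0],50]
    - [[-29,41.8,0],50]
    - [[-29,41.8,0],50]
    - [[-29,41.8,0],50]
    - [[-29,41.8,0],50]
    - [[-29,41.8,0],50]
    - [[-29,41.8,0],50]
    - [[-29,41.8,0],50]
    - [[-29,41.8,0],50]
    - [[-29,41.8,0],50]
  hand: 0.6

```text
t: 1.9
eef_pos: [0.5151, 0.24, 0.2483]
tool_rot: [-0.0, 0.981, 0.193, -0.0]
contact_force: [0.1, 1.2, 0.4]
gripper_width: 0.605
```

```bash
python3 - <<'E'
from h import *
o=readout.get_obs(); print({k:np.round(o[k],3).tolist() for k in("t","q","eef_pos","tool_rot","contact_force","gripper_width")})
K=cal("wrist"); im=read_camera("wrist")[:,:,::-1]; cv2.imwrite("pics/wrist1.png",im)
print([(np.round(d["centre"]).tolist(),round(d["score"],2)) for d in models.spot_in("selector_grip","wrist")], proj("wrist",[[.515,.24,.095]]))
E
```

```text
{'t': 1.9, 'q': [-0.843, 0.311, 0.37, 1.836, -0.131, 1.018, -0.032], 'eef_pos': [0.515, 0.24, 0.248], 'tool_rot': [-0.0, 0.981, 0.193, -0.0], 'contact_force': [0.141, 1.229, 0.363], 'gripper_width': 0.605}
[([211.0, 319.0], 0.8), ([419.0, 314.0], 0.71)] [[321.79811797 221.05242612]]
```

View pics/wrist1.png

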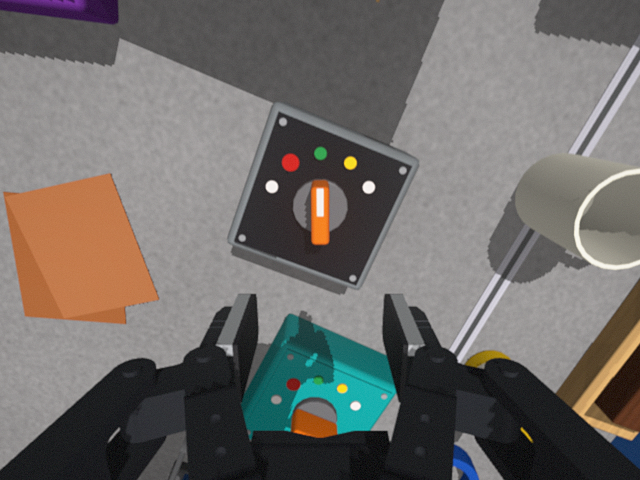

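The wrist view shows the grey box's dots: red (290,162), green (320,153), yellow (350,163), whites (272,187) and (369,187). The pointer is at green and the bar lies along the image vertical. I'll fit from this view.

```bash
python3 - <<'E'
from h import *
from scipy.optimize import least_squares
Q=np.array([(272,187),(290,162),(320,153.5),(350.5,163),(369,187)],float)
# refine by centroid of bright/saturated blobs
im=cv2.imread("pics/wrist1.png"); m=(im.max(2)>110).astype(np.uint8)
n,l,st,ce=cv2.connectedComponentsWithStats(m)
for i,q in enumerate(Q):
    k=np.argmin(np.hypot(*(ce-q).T)); print(ce[k].round(1),st[k,4]); 
    if np.hypot(*(ce[k]-q))<3: Q[i]=ce[k]
K=cal("wrist")
def dots(p):
    a=p[2]+np.pi-0.6*np.arange(5); return np.c_[p[0]+.043*np.cos(a),p[1]+.043*np.sin(a),np.full(5,.058)]
s=least_squares(lambda p:(proj("wrist",dots(p),K)-Q).ravel(),[.515,.24,0]); p=s.x; print(p.round(4),s.cost)
w=(im[:,:,2]>150)&(im[:,:,1]>150)&(im[:,:,0]>130); w[:185]=0;w[225:]=0;w[:,:305]=0;w[:,335:]=0
ys,xs=np.nonzero(w); print("line px",xs.mean(),ys.min(),ys.max())
for v in (ys.min(),ys.max()): 
    P=onz("wrist",[[xs[ys==v].mean(),v]],.095)[0]; print(P, np.degrees(np.arctan2(P[1]-p[1],P[0]-p[0])))
P=onz("wrist",[[xs[ys==ys.min()].mean(),ys.min()]],.095)[0];d=P[:2]-p[:2]; a=np.arctan2(d[1],d[0]); print("sel",(p[2]+np.pi-a)%(2*np.pi),"tip r",np.hypot(*d))
E
```

```text
[271.4 186.2] 143
[290.2 162.1] 263
[320.2 153. ] 131
[350.  162.5] 150
[368.3 186.9] 143
[0.5122 0.2425 0.015 ] 0.18455807698244953
line px 319.57847533632287 188 216
[0.50366338 0.26283225 0.095     ] 112.909374960056
[0.51186886 0.24301022 0.095     ] 128.15086036555485
sel 1.1859125330642701 tip r 0.022032438902527127
```

Call:
carry_out:
  deltas:
    - [[-0.2,-0.3,6],0]
    - [[-0.2,-0.3,12],0]
    - [[-0.2,-0.3,15],0]
    - [[-0.2,-0.3,16.1],0]
    - [[-0.2,-0.3,16.1],0]

```text
t: 2.62
eef_pos: [0.5105, 0.2453, 0.0873]
tool_rot: [-0.001, 0.981, 0.196, -0.0]
contact_force: [-0.1, -0.1, 0.0]
gripper_width: 0.598
```

Call:
carry_out:
  deltas:
    - [[0,0,0],0]
    - [[0,0,0],0]
    - [[0,0,0],0]
    - [[0,0,0],0]
    - [[0,0,0],0]
    - [[0,0,0],0]
  hand: 0
  newtons: 35

```text
t: 3.38
eef_pos: [0.5122, 0.2465, 0.0889]
tool_rot: [-0.001, 0.981, 0.196, 0.002]
contact_force: [2.7, 2.1, 6.7]
gripper_width: 0.156
```

Call:
carry_out:
  deltas:
    - [[0,0.3,-0.1],-8]
    - [[0,0.3,-0.1],-16]
    - [[0,0.3,-0.1],-24]
    - [[0,0.3,-0.1],-32]
    - [[0,0.3,-0.1],-35]
    - [[0,0.3,-0.1],-35]
    - [[0,0.3,-0.1],-35]

```text
t: 4.25
eef_pos: [0.5093, 0.2437, 0.089]
tool_rot: [-0.002, 0.876, 0.482, -0.002]
contact_force: [-8.2, 2.0, 2.6]
gripper_width: 0.154
```

```bash
python3 - <<'E'
from h import *
o=readout.get_obs(); print({k:np.round(o[k],3).tolist() for k in("t","q","eef_pos","tool_rot","contact_force","torque","gripper_width")})
x=2*np.arctan2(o["tool_rot"][2],o["tool_rot"][1]); print("tool x deg",np.degrees(x),"sel",.015+np.pi-(x+np.pi/2))
E
```

```text
{'t': 4.25, 'q': [-0.661, 0.504, 0.137, 1.954, -0.11, 0.694, 0.551], 'eef_pos': [0.509, 0.244, 0.089], 'tool_rot': [-0.002, 0.876, 0.482, -0.002], 'contact_force': [-8.171, 1.991, 2.609], 'torque': [0.205, 1.754, -0.062], 'gripper_width': 0.154}
tool x deg 57.68402274801636 sel 0.5790202040467038
```

Selector now about 0.58. I'll release, lift and check.

Call:
carry_out:
  deltas:
    - [[0,0,0],0]
    - [[0,0,0],0]
    - [[0,0,0],0]
    - [[0,0,-4],0]
    - [[0,0,-10],0]
    - [[0,0,-16],0]
    - [[0,0,-16],0]
  hand: 0.5

```text
t: 5.12
eef_pos: [0.5132, 0.2445, 0.2544]
tool_rot: [-0.002, 0.876, 0.482, 0.003]
contact_force: [0.3, -0.3, -0.5]
gripper_width: 0.5
```

```bash
python3 - <<'E'
from h import *
from scipy.optimize import least_squares
o=readout.get_obs(); print({k:np.round(o[k],4).tolist() for k in("t","eef_pos","tool_rot","contact_force")})
K=cal("wrist"); im=read_camera("wrist")[:,:,::-1].copy(); cv2.imwrite("pics/wrist2.png",im)
p=np.array([.5122,.2425,.015])
a=p[2]+np.pi-0.6; P=proj("wrist",[[p[0],p[1],.095],[p[0]+.022*np.cos(a),p[1]+.022*np.sin(a),.095]],K); print(P)
for q in P: cv2.circle(im,tuple(int(round(x)) for x in q),2,(255,255,0),-1)
u,v=P[0].astype(int); b=read_camera("side")[:,:,::-1]
cv2.imwrite("pics/c2.png",np.hstack([crop(im,u-70,v-70,140,140,3),crop(b,270,170,84,84,5)]))
E
```

```text
{'t': 5.125, 'eef_pos': [0.5132, 0.2445, 0.2544], 'tool_rot': [-0.0023, 0.8761, 0.482, 0.0034], 'contact_force': [0.2635, -0.26, -0.5216]}
[[315.97141991 216.86549965]
 [316.46360322 188.81205589]]
```

View pics/c2.png

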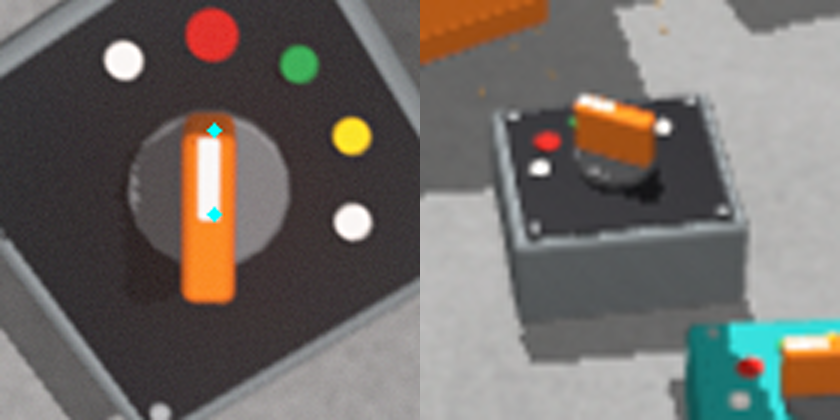

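The pointer line stands on the red dot in both views, red at crop (212,35). Next I go over the bracket.

Call:
carry_out:
  deltas:
    - [[-35.2,24.3,0],-32]
    - [[-35.2,24.3,0],-32]
    - [[-35.2,24.3,0],-32]
    - [[-35.2,24.3,0],-32]
    - [[-35.2,24.3,0],-32]
    - [[-35.2,24.3,0],-32]
    - [[-35.2,24.3,0],-32]
    - [[-35.2,24.3,0],-32]
    - [[-35.2,24.3,0],-32]
  hand: 0.65

```text
t: 6.35
eef_pos: [0.5266, -0.1835, 0.2466]
tool_rot: [-0.004, 0.709, 0.705, -0.001]
contact_force: [-0.3, 0.5, -0.2]
gripper_width: 0.65
```

```bash
python3 - <<'E'
from h import *
o=readout.get_obs(); print({k:np.round(o[k],4).tolist() for k in("t","q","eef_pos","tool_rot","contact_force")})
K=cal("wrist"); np.save("K3.npy",np.array(K[3])); im=read_camera("wrist")[:,:,::-1].copy(); cv2.imwrite("pics/wrist3.png",im)
P=proj("wrist",[[.531,-.183,.117]],K); print(P)
E
```

```text
{'t': 6.35, 'q': [-0.03, 0.2951, 0.3127, 1.8534, -0.1071, 1.0169, 1.8916], 'eef_pos': [0.5266, -0.1835, 0.2466], 'tool_rot': [-0.0037, 0.7093, 0.7049, -0.0013], 'contact_force': [-0.2513, 0.5024, -0.2103]}
[[319.5689778  235.52592649]]
```

View pics/wrist3.png

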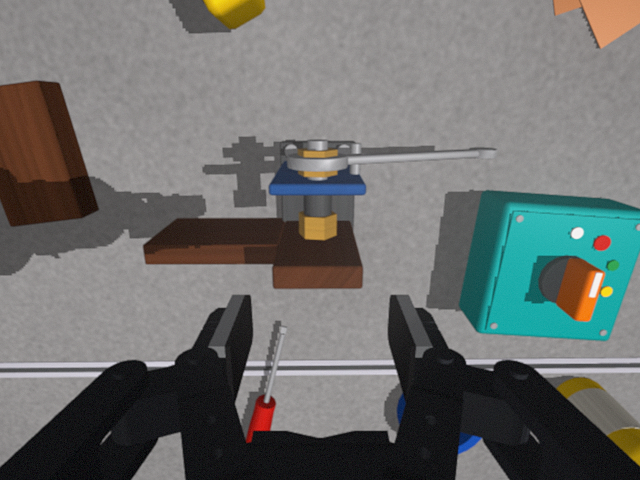

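The wrist view shows the blue plate top at rows 185–193, the fence top at rows 265–287 (columns 273–362), and the brass head at about (318,227). I'll fit the bracket pose.

```bash
python3 - <<'E'
from h import *
from scipy.optimize import least_squares
K=cal("wrist"); im=cv2.imread("pics/wrist3.png")
M=np.array([[-25,-32],[-25,32],[25,-32],[25,32],[43,-32],[43,32]])/1000.
Q=np.array([(270,193.5),(366,192.5),(274,264.5),(362,263.5),(273,287),(362,286)],float)
def W(p,m,z): c,s=np.cos(p[2]),np.sin(p[2]); return np.c_[p[0]+c*m[:,0]-s*m[:,1],p[1]+s*m[:,0]+c*m[:,1],np.full(len(m),z)]
s=least_squares(lambda p:(proj("wrist",W(p,M,.125),K)-Q).ravel(),[.531,-.183,0]); p=s.x; print(p.round(4),np.degrees(p[2]).round(2),s.cost, s.fun.round(1))
H=np.array([[-8,0],[8,0],[-8,-12],[8,-12],[-8,12],[8,12]])/1000.
for z,m,c in((.125,M,(0,255,0)),(.1187,H,(255,0,255))):
    for q in proj("wrist",W(p,m,z),K): cv2.circle(im,tuple(int(round(4*x)) for x in q),3,c,-1,shift=2)
cv2.imwrite("pics/c3.png",crop(im,190,120,320,190,2.5))
E
```

```text
[ 0.5245 -0.1831 -0.0019] -0.11 5.145585011985512 [-1.  -0.2  0.2  0.5 -1.9 -0.8  1.8 -0.2  0.1  0.1  0.9  0.7]
```

View pics/c3.png

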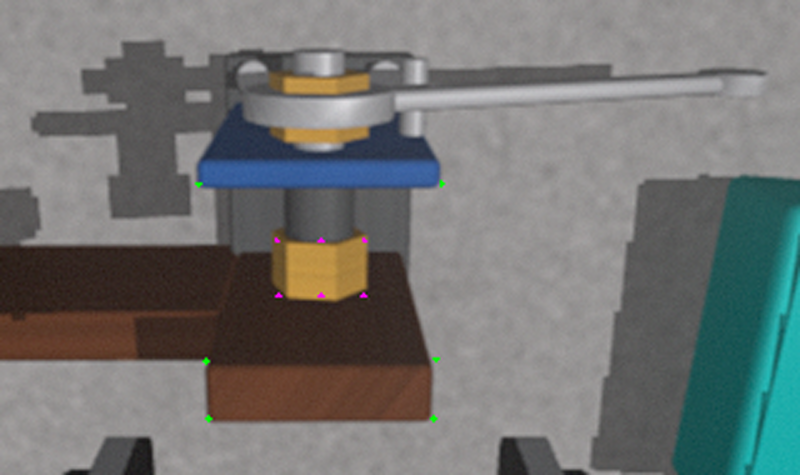

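Call:
carry_out:
  deltas:
    - [[0,-0.2,5],0]
    - [[0,-0.2,8],0]
    - [[0,-0.2,8],0]
    - [[0,-0.2,8],0]

```text
t: 6.9
eef_pos: [0.5253, -0.1813, 0.1679]
tool_rot: [-0.003, 0.708, 0.706, -0.001]
contact_force: [-0.2, -0.4, 0.7]
gripper_width: 0.646
```

Call:
carry_out:
  deltas:
    - [[-0.2,-0.1,3],0]
    - [[-0.2,-0.1,5],0]
    - [[-0.2,-0.1,6.5],0]
    - [[-0.2,-0.1,6.5],0]
    - [[-0.2,-0.1,6.5],0]

```text
t: 7.52
eef_pos: [0.5247, -0.1833, 0.1038]
tool_rot: [-0.003, 0.708, 0.706, -0.0]
contact_force: [1.3, -0.0, 0.2]
gripper_width: 0.652
```

Call:
carry_out:
  deltas:
    - [[0,0,0],0]
    - [[0,0,0],0]
    - [[0,0,0],0]
    - [[0,0,0],0]
    - [[0,0,0],0]
    - [[0,0,0],0]
  hand: 0
  newtons: 40

```text
t: 8.28
eef_pos: [0.5255, -0.1852, 0.105]
tool_rot: [-0.001, 0.709, 0.706, -0.0]
contact_force: [-0.1, -5.3, 5.7]
gripper_width: 0.29
```

```bash
cat > look.py <<'E'
import sys
from h import *
n=sys.argv[1]
o=readout.get_obs(); print({k:np.round(o[k],4).tolist() for k in("t","eef_pos","tool_rot","contact_force","torque","gripper_width")})
a=read_camera("scene")[:,:,::-1]; b=read_camera("side")[:,:,::-1]; c=read_camera("wrist")[:,:,::-1]
for x,y in zip("abc",(a,b,c)): cv2.imwrite(f"pics/{n}{x}.png",y)
# overlay: expected handle end (bolt frame x=-45mm,y=153mm) for angles -.35..35
p=np.array([.5245,-.183,-.0019])
for nm,im in(("scene",a),("side",b)):
    A=np.array([-.35,0,.35]); W=[[p[0]-.045,p[1]+.145*np.cos(t),.105+.145*np.sin(t)] for t in A]; print(nm,proj(nm,W).round(1).tolist())
cv2.imwrite(f"pics/{n}.png",np.vstack([np.hstack([crop(a,190,220,130,75,3),crop(b,270,250,130,75,3)]),cv2.resize(c,(780,585))[:370]]))
E
python3 look.py g1
```

```text
{'t': 8.275, 'eef_pos': [0.5255, -0.1852, 0.105], 'tool_rot': [-0.0008, 0.7086, 0.7056, -0.0], 'contact_force': [-0.1018, -5.2634, 5.6885], 'torque': [-1.1723, 0.0935, 0.025], 'gripper_width': 0.2897}
scene [[301.1, 244.0], [303.7, 232.1], [299.5, 220.1]]
side [[309.8, 278.0], [309.3, 260.5], [309.8, 247.3]]
```

View pics/g1.png

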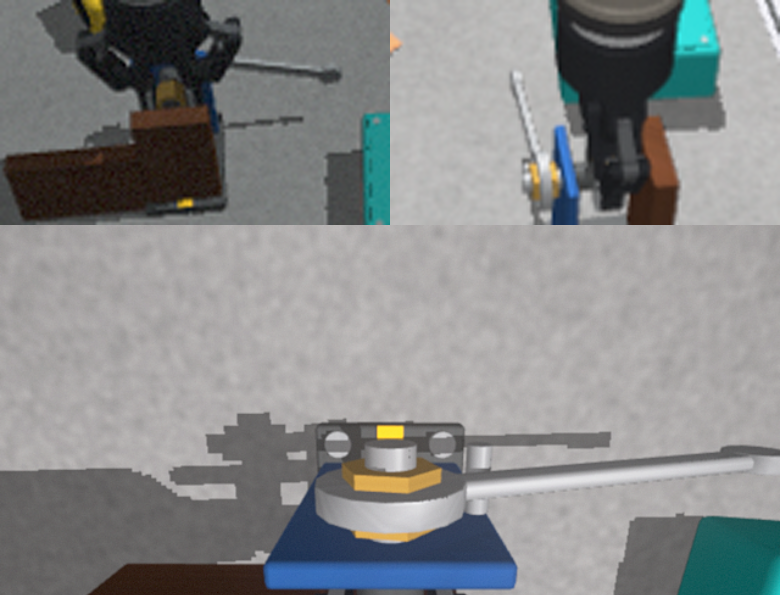

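The handle end is at scene (301,245), which is still -0.35. The pads are friction-locked on the corners. I'll slide the gripped pads vertically so friction stops resisting the self-alignment.

Call:
carry_out:
  deltas:
    - [[0,0,-0.2],0]
    - [[0,0,-0.5],0]
    - [[0,0,-0.8],0]
    - [[0,0,-0.8],0]
    - [[0,0,-0.8],0]
  newtons: 40

```text
t: 9.05
eef_pos: [0.5248, -0.1852, 0.1078]
tool_rot: [-0.001, 0.709, 0.706, -0.002]
contact_force: [16.0, -9.5, -51.2]
gripper_width: 0.282
```

```bash
cat > ang.py <<'E'
from h import *
# handle end search via grey brightness in scene near predicted arc, plus side
o=readout.get_obs(); print({k:np.round(o[k],4).tolist() for k in("t","eef_pos","tool_rot","contact_force","torque","gripper_width")})
from scipy.optimize import minimize_scalar
p=np.array([.5245,-.183]);K={c:cal(c) for c in("scene","side")}
ref={c:cv2.imread(f"pics/{c}0.png").astype(float) for c in K}
im={c:read_camera(c)[:,:,::-1].astype(float) for c in K}
ts=np.arange(-.45,.46,.025); sc=np.zeros(len(ts))
for c in K:
    out=[]
    for t in ts:
        r=np.linspace(.10,.15,30); W=np.c_[np.full(30,p[0]-.045),p[1]+r*np.cos(t),.105+r*np.sin(t)]
        uv=proj(c,W,K[c]).astype(np.float32)
        g=cv2.remap(cv2.GaussianBlur(im[c],(3,3),0).astype(np.float32),uv[:,0],uv[:,1],cv2.INTER_LINEAR)
        g0=cv2.remap(cv2.GaussianBlur(ref[c],(3,3),0).astype(np.float32),uv[:,0],uv[:,1],cv2.INTER_LINEAR)
        out.append(g.mean()); 
    out=np.array(out); i=out.argmax(); print(c,"best",ts[i].round(3),np.round(out[::3]).tolist())
cv2.imwrite("pics/last_scene.png",im["scene"]);cv2.imwrite("pics/last_side.png",im["side"])
E
python3 ang.py
```

```text
{'t': 9.05, 'eef_pos': [0.5248, -0.1852, 0.1078], 'tool_rot': [-0.001, 0.7085, 0.7057, -0.0015], 'contact_force': [15.9721, -9.5179, -51.2247], 'torque': [-1.8679, -3.4912, -0.2063], 'gripper_width': 0.2816}
scene best 0.35 [123.0, 121.0, 80.0, 93.0, 126.0, 125.0, 124.0, 123.0, 124.0, 124.0, 125.0, 127.0, 125.0]
side best 0.175 [183.0, 179.0, 169.0, 157.0, 161.0, 174.0, 182.0, 185.0, 186.0, 186.0, 185.0, 185.0, 185.0][ WARN:0@3.975] global loadsave.cpp:1063 imwrite_ Unsupported depth image for selected encoder is fallbacked to CV_8U.
```

```bash
sed -i 's/out.argmax()/out.argmin()/; s/np.arange(-.45,.46,.025)/np.arange(-.5,.2,.02)/; s/\[::3\]/[::2]/; s/"pics\/last_\(scene\|side\).png",im\["[a-z]*"\]/"pics\/last_\1.png",im["\1"].astype(np.uint8)/g; s/^    out=\[\]/    for nm,I in (("ref",ref[c]),("now",im[c])):\n     out=[]/' ang.py
python3 - <<'E'
s=open('ang.py').read()
i=s.index("for c in K:\n"); j=s.index('cv2.imwrite("pics/last_scene')
s=s[:i]+'''for c in K:
    for nm,I in (("ref",ref[c]),("now",im[c])):
        B=cv2.GaussianBlur(I,(3,3),0).astype(np.float32); out=[]
        for t in ts:
            r=np.linspace(.10,.15,30); W=np.c_[np.full(30,p[0]-.045),p[1]+r*np.cos(t),.105+r*np.sin(t)]
            uv=proj(c,W,K[c]).astype(np.float32); out.append(cv2.remap(B,uv[:,0],uv[:,1],cv2.INTER_LINEAR).mean())
        out=np.array(out); w=np.clip(np.percentile(out,70)-out-10,0,None); print(c,nm,"min",ts[out.argmin()].round(3),"centroid",(w@ts/w.sum()).round(3))
'''+s[j:]
open('ang.py','w').write(s)
E
python3 ang.py
```

```text
{'t': 9.15, 'eef_pos': [0.5248, -0.1852, 0.1078], 'tool_rot': [-0.001, 0.7085, 0.7057, -0.0015], 'contact_force': [16.5815, -7.7389, -50.4919], 'torque': [-1.8752, -3.4602, -0.2065], 'gripper_width': 0.2844}
scene ref min -0.42 centroid -0.421
scene now min -0.28 centroid -0.273
side ref min -0.36 centroid -0.358
side now min -0.2 centroid -0.202
```

The drag works: the wrench rose by about 0.15 rad, from -0.35 to about -0.20. I'll keep dragging.

Call:
carry_out:
  deltas:
    - [[0,0,0.3],0]
    - [[0,0,0.7],0]
    - [[0,0,1.1],0]
    - [[0,0,1.3],0]
    - [[0,0,1.3],0]

```text
t: 9.88
eef_pos: [0.5265, -0.1854, 0.1012]
tool_rot: [-0.0, 0.709, 0.705, 0.001]
contact_force: [-18.0, 6.0, 60.1]
gripper_width: 0.273
```

```bash
python3 ang.py
```

```text
{'t': 9.875, 'eef_pos': [0.5265, -0.1854, 0.1012], 'tool_rot': [-0.0001, 0.7089, 0.7053, 0.0008], 'contact_force': [-18.0453, 6.0121, 60.0696], 'torque': [1.1308, 3.5204, -0.1069], 'gripper_width': 0.2727}
scene ref min -0.42 centroid -0.421
scene now min -0.06 centroid -0.065
side ref min -0.36 centroid -0.358
side now min 0.0 centroid -0.002
```

The rotation is +0.36 from the start, so the wrench is about level. I'll relax the arm's push and firm up the grip.

Call:
carry_out:
  deltas:
    - [[0,0,0],0]
    - [[0,0,0],0]
    - [[0,0,0],0]
    - [[0,0,0],0]
  newtons: 70

```text
t: 10.48
eef_pos: [0.5264, -0.1853, 0.1017]
tool_rot: [-0.0, 0.709, 0.705, 0.001]
contact_force: [-3.2, -0.8, 10.1]
gripper_width: 0.265
```

```bash
python3 ang.py; python3 look.py g2
```

```text
{'t': 10.475, 'eef_pos': [0.5264, -0.1853, 0.1017], 'tool_rot': [-0.0004, 0.709, 0.7052, 0.0008], 'contact_force': [-3.2321, -0.7514, 10.0808], 'torque': [-0.1469, 0.717, -0.0201], 'gripper_width': 0.265}
scene ref min -0.42 centroid -0.421
scene now min -0.06 centroid -0.064
side ref min -0.36 centroid -0.358
side now min 0.0 centroid -0.002
{'t': 10.575, 'eef_pos': [0.5264, -0.1853, 0.1017], 'tool_rot': [-0.0004, 0.709, 0.7052, 0.0008], 'contact_force': [-3.8178, -0.2018, 9.8021], 'torque': [-0.1807, 0.7019, -0.0676], 'gripper_width': 0.2678}
scene [[301.1, 244.0], [303.7, 232.1], [299.5, 220.1]]
side [[309.8, 278.0], [309.3, 260.5], [309.8, 247.3]]
```

View pics/g2.png

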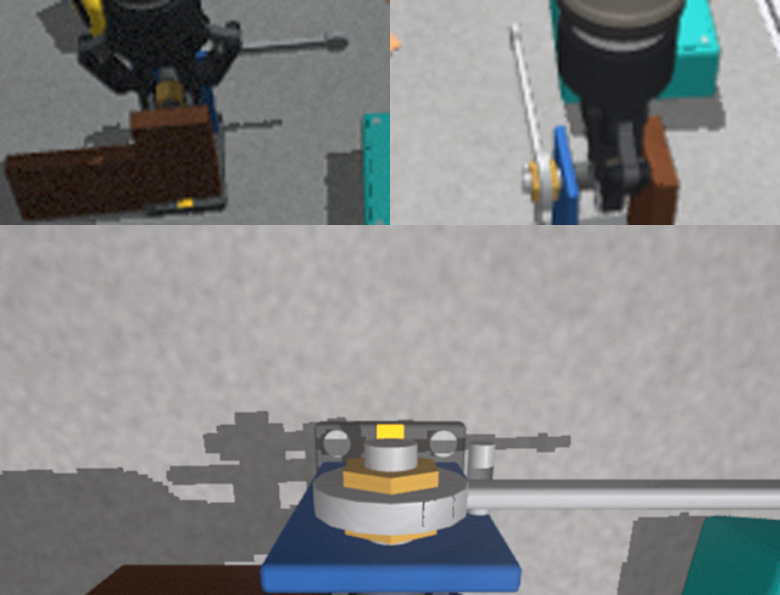

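The wrench runs level in all three views, and the handle is clear of the pin in the wrist view at about (480,490). One more relaxed hold to test stability.

Call:
carry_out:
  deltas:
    - [[0,0,0],0]
    - [[0,0,0],0]
    - [[0,0,0],0]
    - [[0,0,0],0]
    - [[0,0,0],0]
    - [[0,0,0],0]
    - [[0,0,0],0]
    - [[0,0,0],0]

```text
t: 11.72
eef_pos: [0.5264, -0.1853, 0.1017]
tool_rot: [-0.001, 0.709, 0.705, 0.001]
contact_force: [-1.9, -1.3, 4.6]
gripper_width: 0.263
```

```bash
python3 ang.py; python3 - <<'E'
from h import *
a=cv2.imread("pics/last_side.png"); b=cv2.imread("pics/last_scene.png")
cv2.imwrite("pics/f.png",np.hstack([crop(a,270,170,84,84,4),crop(b,365,205,84,84,4)]))
E
```

```text
{'t': 11.725, 'eef_pos': [0.5264, -0.1853, 0.1017], 'tool_rot': [-0.0005, 0.709, 0.7052, 0.0008], 'contact_force': [-1.8524, -1.3115, 4.603], 'torque': [-0.2948, 0.2913, -0.0623], 'gripper_width': 0.2634}
scene ref min -0.42 centroid -0.421
scene now min -0.06 centroid -0.064
side ref min -0.36 centroid -0.358
side now min 0.0 centroid -0.002
```

View pics/f.png

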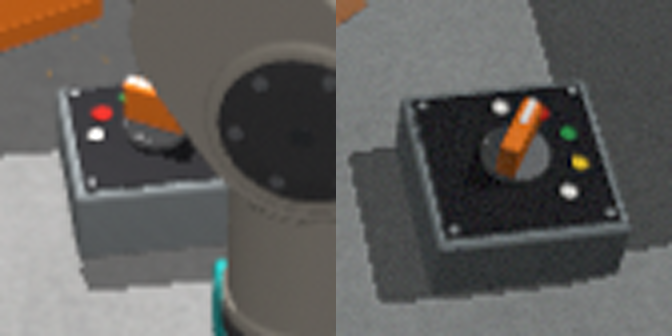

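The selector still stands at red, and the wrench is level and steady. Handing in.

```bash
python3 -c "
from station import bot
print(bot.hand_in())"
```

```text
the job is handed in; nothing more can be done
None
```

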